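# Load the big bolt into the yellow pot of the covered carousel

## Robot

A 6-joint arm with a two-finger parallel gripper is mounted at the origin on a cart in front of the work surface, level with it; the furniture and walls round the work are solid. World frame = base frame: x ahead of the robot, y to its left, z up, the work surface at z = 0. Lengths are in m, angles in rad, forces in N, time in s.
With the tool pointing down it reaches from about 0.35 to 0.85 m from the base axis. Payload 8.1 kg.
Tool frame: the origin (TCP) lies on the mounting face of the last link; the fingertips stand 186 mm ahead of it and the grasp point (between the pads) lies 167 mm ahead of it; z points along the fingers, y is the direction in which the jaws open and shut (so a half turn about z gives the same grasp; the last joint's range is limited). The gripper opens to 93 mm and grips with 3 to 60 N. Pads are 15 mm wide; open, the fingers measure 128 mm over their backs; the gripper's body (75 mm by 188 mm) begins 65 mm behind the grasp point.
Start: joints at [-1.185, 0.13, 1.488, -0, 1.523, -0.085], TCP at [0.272, -0.535, 0.405] pointing down, gripper open.
Joint ranges: [-2.96, 2.96], [-0.89, 2.26], [0.02, 2.5], [-1.34, 4.48], [0, 2.73], [-2.66, 2.66]. Speed limits (rad/s): [2.39, 2.39, 2.79, 3.14, 3.14, 3.14].

## Interface

Orientations are given as a rotation vector (axis times angle).
In Python, from plant import robot, read_camera, spotter gives the robot as it stands.
- The arm moves only by the tool arm_command, never from a script. Its arguments are lists of equal length, an entry for each row: "xyz": the shift along the world's x, y, z in cm, a list of three; "turn": the turn, a rotation vector about the world's x, y, z in rad, a list of three. A call has 1 to 12 rows; each row shifts and turns the commanded pose from where the row before left it; what a row does not reach is not made up. A row lasts 1/8 s, in which the tool goes at most 62.5 mm and 10.7 degrees, less where a joint would pass 70% of its speed; a pose out of reach is approached as far as the arm can. A call is refused whole if a number of a shift passes 6.25 or a number of a turn 0.188, either way. A call with a gripper value outside its range is refused whole. "gripper" is the finger opening in cm, from 0 to 9.3, set as the call begins (left out, the last holds). The fingers move at their own pace and stop on an object; "force" is the grip in N (left out, the last holds). Time passes only in rows, so rows that do not move let the fingers close. It gives the time, the measured TCP pose, the force and the opening at its end, in the units of the state.
- robot.read_state(): the state, without advancing time (a new reading comes with each control period).
- read_camera(name): name is "side" or "top" or "wrist"; returns a dict with "frame" (420x560x3 uint8, red, green, blue), "z_map" (420x560 float32, m along the optical axis (not along the pixel's ray), 0 where there is no reading), "fx", "fy", "cx", "cy" (pixels), "eye" and "orientation" of the camera in the world. Camera axes: x right, y down, z forward; pixel columns grow to the right and rows downward; lengths in m; the calibration is good to about 2 mm. A picture is of the moment at which its call begins.
- robot.close_job(): hands the job in, once; it reports no verdict.
Trained networks look in a picture, given as the dict that the camera call returned (one of the last four; its "shot" number tells which), for a name from the list of things; names that differ only in an ending like _2 or _b are one class to them, and where a whole thing is asked for, a point or a joint stands for the part that bears it (a point fixed in the world has none). Each returns a list of dicts, best first, with "confidence" (0 to 1); they miss things now and then, are a little off and sometimes report something else, mostly with a low value. They report only what shows in the picture. A call takes as long as a camera call.
- spotter.masks_of(picture, query): "pixels" (420x560 bool, what is visible of it) and "centre" ([row, column] in pixels, amid what is visible of it).
The state is a dict: "t": time; "q": joint angles; "dq": joint speeds; "joint_torque": joint torques, N m; "tool_pos": TCP position; "orientation": TCP orientation; "force": force on the tool from outside, world axes, zero at the start; "wrist_torque": the same for the moment, N m; "opening": finger opening in m.
Only numpy, scipy, OpenCV 4.12 (cv2) and the standard library are available. Lean on these libraries where they do the work, as an engineer would, in place of code of your own. Each camera call takes 0.05 s, during which the arm holds its last target. There are 200 camera calls.

## Task

The big bolt belongs in the yellow pot of the parts carousel. Turn the carousel by its black knob until the yellow pot stands in the middle of the opening in the clear cover (at the white mark), then stand the bigger of the two bolts in that pot, head down and upright as it stands on the bench, and let go.

Things in the scene. Friction and masses are not known exactly. Their poses are not given: they have to be found in the camera images.
- carousel (a joint): Angle of the carousel about its vertical axis, rad, anticlockwise from above. At 0 the yellow pot is in the middle of the opening, at the white mark; it starts at 0.6 to 1.35 and stays where left (friction 0.05 N m). The fixed clear cover over it (top 40 mm above the bench, rim screws 44 mm, radius 106 mm) is open over a sector of 110 degrees. The stand is fixed, radius 108 mm.
- knob_grip (a point): Grip point on the carousel's black knob, on the turning axis, 70 mm above the bench. The knob is a bar 50 mm long (this frame's x), 14 mm thick (y: pinch it there) and 36 mm high, top 82 mm and foot 46 mm above the bench; it turns with the carousel. -x points to the yellow pot, z up.
- yellow_pot (a point): Centre of the yellow pot's inner floor, 12 mm above the bench, 65 mm from the turning axis; turns with the carousel. Pot round, open at the top, inner diameter 51 mm or more, 22 mm deep, rim 34 mm above the bench. Red, green and blue pots alike, at quarter turns. When loading, spread the fingers across the line from pot to knob; the knob ends 40 mm from the pot's centre.
- big_bolt_mid (a point): Centre of the big bolt, half-way up: bare steel hexagon bolt standing on its head, 53 mm tall; head 22 x 19 x 8 mm at the bottom, round shank 12 mm thick above (grip its upper part, fingers spread left-right: a low blue arm lies behind it). z points up the shank. The smaller bolt nearby is 41 mm tall (shank 10 mm, head 18 mm) and a loose nut lies there; all three at least 80 mm apart.

How it is judged:
On the way:
1. the yellow pot has been turned into the middle of the opening and stands still, the bolt not yet in it (value of joint carousel between -0.2 and 0.2 rad and velocity of joint carousel between -0.1 and 0.1 rad/s and horizontal distance between big_bolt_mid and yellow_pot above 0.04 m), for 0.2 s.
At the end, for the whole second after the job is handed in: The yellow pot is in the middle of the opening (carousel within 0.2 rad of 0) and the big bolt stands in it, on its head on the pot's floor, upright within 0.15 rad, at rest and let go (value of joint carousel between -0.2 and 0.2 rad and horizontal distance between big_bolt_mid and yellow_pot below 0.02 m and z of big_bolt_mid in the frame of yellow_pot between 0.022 and 0.031 m and angle between big_bolt_mid's own z axis and vertical below 0.15 rad and linear speed of big_bolt below 0.02 m/s); the robot touches nothing.
It also fails if it takes over 56 s, if anything falls off the work surface, if the arm or the gripper's body presses on something with over 40 N, if the wrist force passes 120 N, or if a joint passes its speed limit or range.

## Working session

There is one attempt and no reset: what is moved stays moved. The work goes in short steps, Python scripts to look and compute and a tool call to move; the robot and the scene stay as the last step left them, time stands still between calls to the robot, and variables do not carry over. Pictures are saved under pics/ and viewed, about 8 in all and at most 12, crops included, and the job is handed in when it is done.

Besides the shell and the picture viewer there is one more tool, called after "Call:" as a command line: name --argument value ..., lists and objects as JSON in quotes. arm_command: Moves the arm, as the interface text tells. Its arguments: {"type":"object","properties":{"xyz":{"type":"array","items":{"type":"array","items":{"type":"number"}}},"turn":{"type":"array","items":{"type":"array","items":{"type":"number"}}},"gripper":{"type":"number"},"force":{"type":"number"}},"required":["xyz","turn"]}

```bash
mkdir -p pics; ls; cat > h.py <<'E'
import numpy as np, cv2
from scipy.spatial.transform import Rotation as R
from plant import robot, read_camera, spotter
def rot(o):
    o=np.array(o,float); 
    return o if o.shape==(3,3) else R.from_rotvec(o).as_matrix()
def cloud(p):
    z=p["z_map"]; v,u=np.mgrid[:420,:560]
    c=np.stack([(u-p["cx"])/p["fx"]*z,(v-p["cy"])/p["fy"]*z,z],-1)
    w=c@rot(p["orientation"]).T+np.array(p["eye"]); w[z==0]=np.nan
    return w
def save(p,n): cv2.imwrite(f"pics/{n}.png",p["frame"][...,::-1])
def find(p,q):
    w=cloud(p)
    for m in spotter.masks_of(p,q)[:3]:
        pts=w[m["pixels"]]; pts=pts[~np.isnan(pts[:,0])]
        print(q,round(m["confidence"],2),np.round(m["centre"]),m["pixels"].sum(), "med",np.round(np.median(pts,0),3) if len(pts) else None,"max z",np.round(pts[:,2].max(),3) if len(pts) else None, "top",np.round(np.median(pts[pts[:,2]>pts[:,2].max()-.006],0),3) if len(pts) else None)
E
python3 - <<'E'
from h import *
s=robot.read_state(); print(s["t"],s["tool_pos"],s["orientation"],s["opening"])
for n in ["top","side"]:
    p=read_camera(n); save(p,n+"0"); print(n,p["eye"],p["orientation"],p["fx"])
    for q in ["knob_grip","yellow_pot","big_bolt_mid","carousel"]: find(p,q)
E
```

```text
pics
0.0 [ 0.27210071 -0.53449577  0.40370243] [-3.05317479e+00 -7.32323847e-01  4.53289633e-04] 0.09290173519248429
top [0.31520709 0.05447157 0.90115026] [-2.05349293  2.17933653 -0.22252128] 413.9058182653964
knob_grip 0.69 [217. 182.] 2259 med [0.491 0.266 0.012] max z 0.084 top [0.536 0.27  0.081]
yellow_pot 0.92 [217. 181.] 2284 med [0.49  0.266 0.011] max z 0.085 top [0.537 0.272 0.081]
big_bolt_mid 0.4 [231. 407.] 106 med [ 0.432 -0.212  0.016] max z 0.055 top [ 0.433 -0.216  0.052]
carousel 0.95 [218. 180.] 2300 med [0.491 0.265 0.011] max z 0.085 top [0.537 0.272 0.081]
side [ 0.48413165 -0.72855319  0.7861072 ] [-2.30899885e+00 -1.48274227e-02  7.67713227e-04] 541.8759925753144
knob_grip 0.87 [159. 285.] 1714 med [0.497 0.261 0.012] max z 0.083 top [0.539 0.27  0.08 ]
yellow_pot 0.64 [158. 289.] 1698 med [0.497 0.261 0.012] max z 0.083 top [0.538 0.269 0.079]
big_bolt_mid 0.66 [337. 249.] 172 med [ 0.434 -0.219  0.022] max z 0.053 top [ 0.433 -0.218  0.05 ]
```

View pics/top0.png

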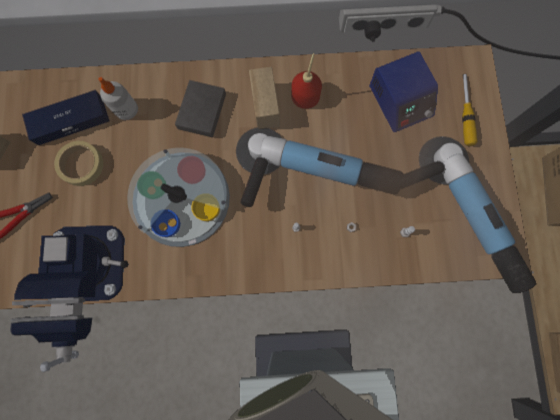

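View pics/side0.png

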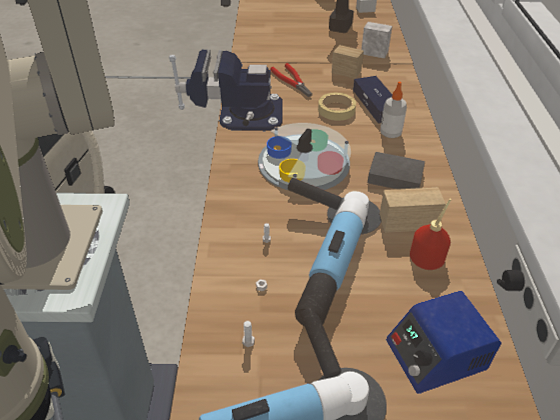

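The big bolt stands at top-view pixel (407,231), the small one at (297,227), and the carousel is around (178,196) with yellow at (206,208). Next I'll measure the pots, the knob and the mark.

```bash
python3 - <<'E'
from h import *
for n,(r0,r1,c0,c1) in {"top":(140,255,115,245),"side":(110,200,245,365)}.items():
    p=read_camera(n); w=cloud(p)
    cv2.imwrite(f"pics/{n}z.png",cv2.resize(p["frame"][r0:r1,c0:c1,::-1],None,fx=5,fy=5,interpolation=cv2.INTER_CUBIC))
    hsv=cv2.cvtColor(p["frame"],cv2.COLOR_RGB2HSV); box=np.zeros((420,560),bool); box[r0:r1,c0:c1]=1
    for nm,(a,b) in dict(yellow=(22,32),green=(60,90),blue=(105,125),red=(170,180)).items():
        m=box&(hsv[...,0]>=a)&(hsv[...,0]<=b)&(hsv[...,1]>90); q=w[m]; q=q[(q[:,2]>0)&(q[:,2]<.06)&(np.hypot(q[:,0]-.535,q[:,1]-.265)<.115)]
        print(n,nm,len(q),np.round(np.nanmedian(q,0),3),np.round((np.nanpercentile(q,3,0)+np.nanpercentile(q,97,0))/2,3))
    q=w[box]; q=q[(q[:,2]>.074)]; k=q[:,:2]-np.median(q[:,:2],0); v=np.linalg.svd(k)[2][0]
    print("knob",len(q),(q.min(0)+q.max(0))/2,np.degrees(np.arctan2(v[1],v[0])), q.max(0)-q.min(0))
    q=w[box]; q=q[(q[:,2]>.006)&(q[:,2]<.05)]; print("stand centre",np.round((q.min(0)+q.max(0))/2,3),q.max(0)-q.min(0))
E
```

```text
top yellow 435 [0.505 0.22  0.013] [0.503 0.215 0.024]
top green 0 [nan nan nan] [nan nan nan]
top blue 490 [0.483 0.305 0.014] [0.479 0.3   0.024]
top red 0 [nan nan nan] [nan nan nan]
knob 163 [0.52929935 0.20982579 0.08022247] 72.81504160970974 [0.04647822 0.16785522 0.01006378]
stand centre [0.543 0.27  0.028] [0.24514358 0.28742924 0.04397924]
side yellow 411 [0.504 0.216 0.028] [0.507 0.21  0.024]
side green 0 [nan nan nan] [nan nan nan]
side blue 411 [0.48  0.31  0.022] [0.479 0.302 0.023]
side red 3 [0.606 0.26  0.038] [0.613 0.251 0.038]
knob 88 [0.53150298 0.20913421 0.07824065] -107.85089926902526 [0.0426457  0.17391199 0.00839745]
stand centre [0.536 0.287 0.028] [0.28508455 0.39691596 0.04396556]
  return np.nanmean(a, axis, out=out, keepdims=keepdims)
  return np.nanmean(a, axis, out=out, keepdims=keepdims)
```

View pics/topz.png

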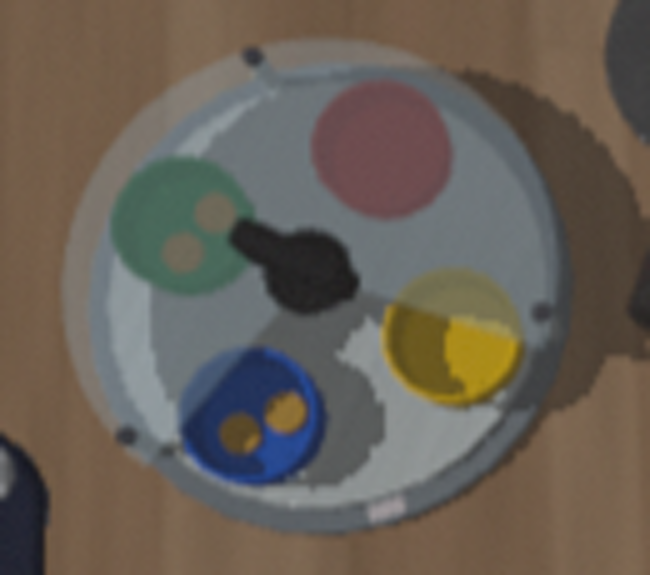

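View pics/sidez.png

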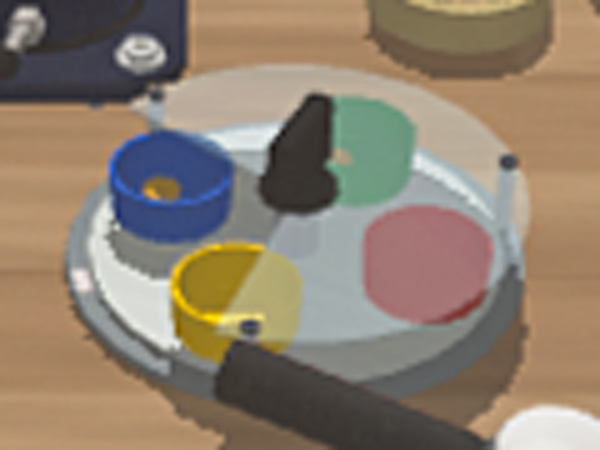

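```bash
cat >> h.py <<'E'
def ray(p,u,v,z):
    d=rot(p["orientation"])@np.array([(u-p["cx"])/p["fx"],(v-p["cy"])/p["fy"],1]); e=np.array(p["eye"]); return (e+d*(z-e[2])/d[2])
E
python3 - <<'E'
from h import *
for n,sc,o,pots,mk in [("top",5,(115,140),dict(b=(251,413),y=(454,337),r=(383,149),g=(182,225)),(387,510)),("side",5,(245,110),dict(b=(171,170),y=(236,289),r=(430,250),g=(360,130)),(80,280))]:
    p=read_camera(n); w=cloud(p)
    f=lambda c,z: ray(p,o[0]+c[0]/sc-.4,o[1]+c[1]/sc-.4,z)[:2]
    P={k:f(c,.034) for k,c in pots.items()}
    if n=="side": P={k:f(c,.034) for k,c in pots.items()}
    c=np.mean(list(P.values()),0); u,v=int(o[0]+mk[0]/sc),int(o[1]+mk[1]/sc); m=w[v,u]
    print(n,{k:(np.round(x,3),round(float(np.hypot(*(x-c))),3)) for k,x in P.items()},"c",c,"mark",m)
    a=lambda x:np.arctan2(x[1],x[0])
    print("angles: mark",a(m[:2]-c),"y",a(P['y']-c),"b",a(P['b']-c),"r",a(P['r']-c),"g",a(P['g']-c))
    k=w[110:255,115:365].reshape(-1,3); k=k[(k[:,2]>.05)&(k[:,2]<.09)&(np.hypot(k[:,0]-c[0],k[:,1]-c[1])<.05)]
    t=k[k[:,2]>.077]; d=t[:,:2]-t[:,:2].mean(0); vv=np.linalg.svd(d,full_matrices=False)[2][0]; s=d@vv
    print("knob",len(k),"ctr",t[:,:2].mean(0)+vv*(s.min()+s.max())/2,a(vv),np.ptp(s), "n",np.ptp(d@[-vv[1],vv[0]]))
for q in ["big_bolt_mid"]:
    p=read_camera("wrist"); save(p,"wrist0")
E
```

```text
top {'b': (array([0.48 , 0.299]), 0.063), 'y': (array([0.508, 0.213]), 0.065), 'r': (array([0.593, 0.242]), 0.064), 'g': (array([0.564, 0.329]), 0.065)} c [0.53630703 0.27078848] mark [0.43742014 0.24766353 0.00962506]
angles: mark -2.911868356949555 y -2.028053258956613 b 2.6719809024774293 r -0.469092847043276 g 1.1240123372459097
knob 215 ctr [0.53788189 0.27238609] -2.026410272912691 0.048858594019590154 n 0.013885091974539052
side {'b': (array([0.48 , 0.298]), 0.066), 'y': (array([0.509, 0.21 ]), 0.067), 'r': (array([0.597, 0.239]), 0.066), 'g': (array([0.57 , 0.332]), 0.069)} c [0.53898368 0.26983376] mark [0.43927523 0.25267393 0.00299109]
angles: mark -2.9711621161718296 y -2.0296024481351798 b 2.6945424642109006 r -0.4815033764203011 g 1.1122473745611636
knob 202 ctr [0.53890369 0.27136637] -2.0065946023775405 0.05023021125775409 n 0.015234746058926496
```

Call:
arm_command --xyz '[[1.48,4.47,0],[1.48,4.47,0],[1.48,4.47,0],[1.48,4.47,0],[1.48,4.47,0],[1.48,4.47,0],[1.48,4.47,0],[1.48,4.47,0],[1.48,4.47,0],[1.48,4.47,0],[1.48,4.47,0],[1.48,4.47,0]]' --turn '[[0,0,0.036],[0,0,0.036],[0,0,0.036],[0,0,0.036],[0,0,0.036],[0,0,0.036],[0,0,0.036],[0,0,0.036],[0,0,0.036],[0,0,0.036],[0,0,0.036],[0,0,0.036]]' --gripper 6

```text
t: 2.25
tool_pos: [0.45, 0.0033, 0.4051]
orientation: [2.826, 1.372, 0.001]
force: [1.1, 0.1, -0.9]
opening: 0.0601
```

Call:
arm_command --xyz '[[1.48,4.47,-1],[1.48,4.47,-1],[1.48,4.47,-1],[1.48,4.47,-1],[1.48,4.47,-1],[1.4,4.4,-1],[0,0,0]]' --turn '[[0,0,0.036],[0,0,0.036],[0,0,0.036],[0,0,0.036],[0,0,0.036],[0,0,0.036],[0,0,0]]'

```text
t: 3.12
tool_pos: [0.5375, 0.2717, 0.3429]
orientation: [-2.659, -1.671, 0.004]
force: [0.7, -0.3, -0.5]
opening: 0.0601
```

```bash
cat >> h.py <<'E'
def state():
    s=robot.read_state(); M=rot(s["orientation"]); print("t",s["t"],"pos",np.round(s["tool_pos"],4),"yawy",np.round(np.arctan2(M[1,1],M[0,1]),3),"z",np.round(M[:,2],3),"F",np.round(s["force"],1),"open",round(s["opening"],4),"q",np.round(s["q"],2)); return s
def knob(p,c=(.538,.271)):
    k=cloud(p).reshape(-1,3); k=k[(k[:,2]>.077)&(k[:,2]<.09)&(np.hypot(k[:,0]-c[0],k[:,1]-c[1])<.04)]
    (x,y),sz,an=cv2.minAreaRect((k[:,:2]*1e4).astype(np.float32)); B=cv2.boxPoints(((x,y),sz,an)); e=max(B[1]-B[0],B[2]-B[1],key=np.linalg.norm)
    print("knob",len(k),np.round([x/1e4,y/1e4],4),np.array(sz)/1e4,"dir",np.arctan2(e[1],e[0])%np.pi)
E
python3 - <<'E'
from h import *
state(); p=read_camera("wrist"); save(p,"w1"); knob(p); print(p["eye"])
find(p,"yellow_pot")
E
```

```text
t 3.125 pos [0.5375 0.2717 0.3429] yawy -0.448 z [-0.002 -0.    -1.   ] F [ 0.7 -0.3 -0.5] open 0.0601 q [0.38 0.17 1.55 0.   1.42 0.83]
knob 1332 [0.5394 0.2753] [0.04930216 0.0136786 ] dir 1.1150273
[0.57091176 0.34139696 0.32358047]
yellow_pot 0.83 [218. 244.] 10794 med [0.491 0.27  0.014] max z 0.085 top [0.54  0.276 0.082]
```

View pics/w1.png

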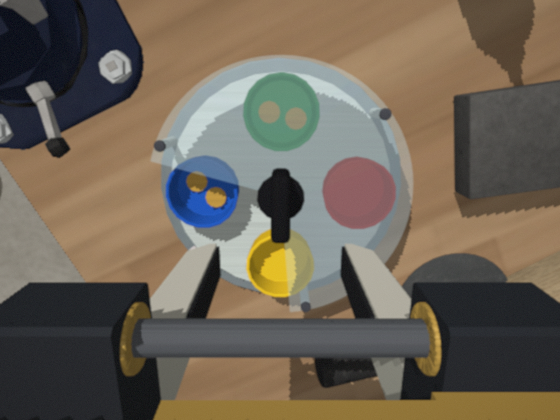

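The wrist view shows the bar knob at (280,205), lined up between the fingers, with yellow at (280,262). I'll go down and pinch it.

Call:
arm_command --xyz '[[0.1,0.1,-2],[0,0,-2],[0,0,-2],[0,0,-2],[0,0,-1.5],[0,0,-1],[0,0,0]]' --turn '[[0,0,0],[0,0,0],[0,0,0],[0,0,0],[0,0,0],[0,0,0],[0,0,0]]'

```text
t: 4.1
tool_pos: [0.5385, 0.2701, 0.2388]
orientation: [-2.662, -1.667, 0.002]
force: [0.5, -0.3, 0.3]
opening: 0.06
```

Call:
arm_command --xyz '[[0,0,0],[0,0,0],[0,0,0],[0,0,0],[0,0,0],[0,0,0]]' --turn '[[0,0,0],[0,0,0],[0,0,0],[0,0,0],[0,0,0],[0,0,0]]' --gripper 0.5 --force 15

```text
t: 4.85
tool_pos: [0.5374, 0.271, 0.2398]
orientation: [-2.66, -1.666, 0.004]
force: [-10.8, 3.1, 8.2]
opening: 0.0139
```

Call:
arm_command --xyz '[[-0.1,0,0],[0,0,0],[0,0,0],[0,0,0],[0,0,0],[0,0,0],[0,0,0],[0,0,0],[0,0,0],[0,0,0],[0,0,0],[0,0,0]]' --turn '[[0,0,-0.05],[0,0,-0.09],[0,0,-0.09],[0,0,-0.09],[0,0,-0.09],[0,0,-0.09],[0,0,-0.09],[0,0,-0.09],[0,0,-0.09],[0,0,-0.08],[0,0,-0.04],[0,0,0]]'

```text
t: 6.35
tool_pos: [0.5358, 0.2727, 0.2398]
orientation: [-3.116, -0.359, 0.006]
force: [-12.2, 12.6, 6.2]
opening: 0.014
```

```bash
python3 - <<'E'
from h import *
state()
a,b=read_camera("top"),read_camera("side")
f=lambda p,r0,r1,c0,c1: cv2.resize(p["frame"][r0:r1,c0:c1,::-1],(400,400),interpolation=cv2.INTER_CUBIC)
cv2.imwrite("pics/turn.png",np.hstack([f(a,140,260,115,235),f(b,105,205,250,350)]))
E
```

```text
t 6.35 pos [0.5358 0.2727 0.2398] yawy -1.341 z [-0.005  0.004 -1.   ] F [-12.2  12.6   6.2] open 0.014 q [0.38 0.27 1.64 0.01 1.23 1.72]
```

View pics/turn.png

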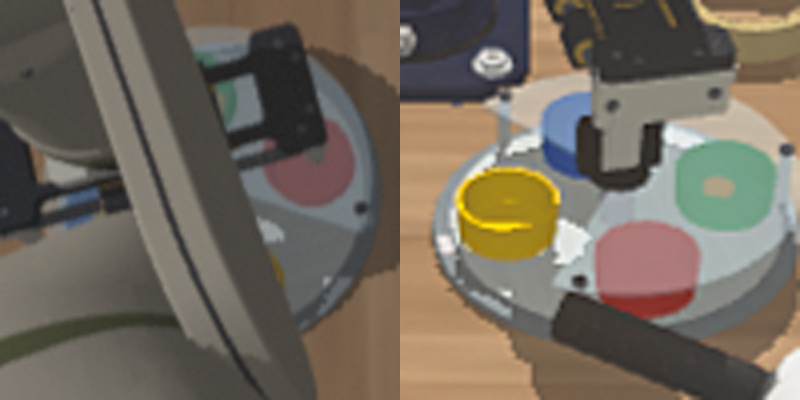

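Yellow now stands in the open sector. I'll release, lift and move off towards the bolt, then check the angle.

Call:
arm_command --xyz '[[0,0,0],[0,0,0],[0,0,0],[0,0,1.5],[0,0,2.5],[0,0,3],[0,0,3],[0,0,2],[-0.5,-2.5,2],[-0.8,-4,0],[-0.8,-4,0],[-0.8,-4,0]]' --turn '[[0,0,0],[0,0,0],[0,0,0],[0,0,0],[0,0,0],[0,0,0],[0,0,0],[0,0,0],[0,0,0],[0,0,-0.03],[0,0,-0.03],[0,0,-0.03]]' --gripper 4.5

```text
t: 7.95
tool_pos: [0.5084, 0.124, 0.3802]
orientation: [3.134, 0.217, 0.001]
force: [0.0, -0.1, -0.5]
opening: 0.0449
```

Call:
arm_command --xyz '[[-0.8,-4,0],[-0.8,-4,0],[-0.8,-4,0],[-0.8,-4,0],[-0.8,-4,0],[-0.8,-4,0],[-0.8,-4,0],[-0.9,-4,0],[0,0,0]]' --turn '[[0,0,-0.03],[0,0,-0.03],[0,0,-0.03],[0,0,-0.03],[0,0,-0.02],[0,0,0],[0,0,0],[0,0,0],[0,0,0]]'

```text
t: 9.07
tool_pos: [0.443, -0.197, 0.3801]
orientation: [3.141, -0.008, -0.0]
force: [0.2, -0.5, 0.8]
opening: 0.0452
```

```bash
python3 - <<'E'
from h import *
state()
a,b,c=read_camera("top"),read_camera("side"),read_camera("wrist")
for p in (a,b): knob(p)
f=lambda p,r0,r1,c0,c1: cv2.resize(p["frame"][r0:r1,c0:c1,::-1],(400,400),interpolation=cv2.INTER_CUBIC)
cv2.imwrite("pics/after.png",np.hstack([f(a,140,260,115,235),f(c,0,420,70,490)]))
w=cloud(c); k=w.reshape(-1,3); k=k[(k[:,2]>.12)&(k[:,2]<.2)]; 
for x in (a,b,c): find(x,"big_bolt_mid")
E
```

```text
t 9.075 pos [ 0.443  -0.197   0.3801] yawy -1.576 z [-0.    -0.001 -1.   ] F [ 0.2 -0.5  0.8] open 0.0452 q [-0.52 -0.17  1.83 -0.    1.48  1.05]
knob 158 [0.5384 0.2726] [0.04991725 0.01443864] dir 0.24106413
knob 77 [0.5389 0.2725] [0.04728245 0.017268  ] dir 0.11125286
big_bolt_mid 0.55 [194. 302.] 438 med [ 0.438 -0.214  0.032] max z 0.055 top [ 0.435 -0.215  0.053]
```

View pics/after.png

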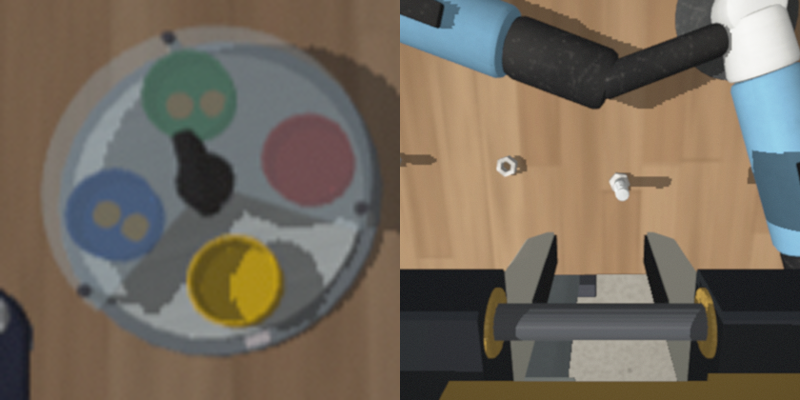

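Yellow stands by the white mark: pot at (235,280) and mark at (258,338) in the left view. On the right, the bolt is at (620,185), clear of the nut and the blue arm. I'll descend on the bolt.

Call:
arm_command --xyz '[[-0.9,-1.95,0],[0,0,-3],[0,0,-3],[0,0,-3],[0,0,-1.5],[0,0,0]]' --turn '[[0,0,0],[0,0,0],[0,0,0],[0,0,0],[0,0,0],[0,0,0]]'

```text
t: 10.12
tool_pos: [0.4346, -0.2137, 0.2739]
orientation: [-3.14, 0.001, 0.003]
force: [-0.1, -0.0, 0.1]
opening: 0.0448
```

```bash
python3 - <<'E'
from h import *
state()
a,b,c=read_camera("top"),read_camera("side"),read_camera("wrist")
for x in (a,b,c): find(x,"big_bolt_mid")
w=cloud(c); m=(w[...,2]>.046)&(w[...,2]<.06)&(np.hypot(w[...,0]-.434,w[...,1]+.216)<.02)
k=w[m]; print(len(k),np.median(k,0),(k.min(0)+k.max(0))/2,np.ptp(k,axis=0)); save(c,"w2")
f=w[(w[...,2]>.09)&(w[...,2]<.14)]; print("fingers",f.min(0),f.max(0),f.mean(0))
n=w[(w[...,2]>.03)&(w[...,2]<.09)&(abs(w[...,0]-.45)<.1)&(np.hypot(w[...,0]-.434,w[...,1]+.216)>.025)]; print("others",n.min(0) if len(n) else 0)
E
```

```text
t 10.125 pos [ 0.4346 -0.2137  0.2739] yawy -1.571 z [-0.002  0.001 -1.   ] F [-0.1 -0.   0.1] open 0.0448 q [-0.56 -0.08  1.95  0.    1.28  1.01]
big_bolt_mid 0.67 [336. 251.] 219 med [ 0.434 -0.22   0.008] max z 0.053 top [ 0.435 -0.22   0.05 ]
big_bolt_mid 0.57 [220. 283.] 1017 med [ 0.438 -0.214  0.033] max z 0.055 top [ 0.434 -0.215  0.053]
376 [ 0.43499126 -0.21491797  0.05321711] [ 0.43373771 -0.21494795  0.0506033 ] [0.01233285 0.01226756 0.00899912]
fingers [ 0.4279137  -0.25232116  0.09020861] [ 0.4462601  -0.17542743  0.13996165] [ 0.44308882 -0.21387205  0.1195979 ]
others [ 0.35005737 -0.38899842  0.03000461]
```

View pics/w2.png

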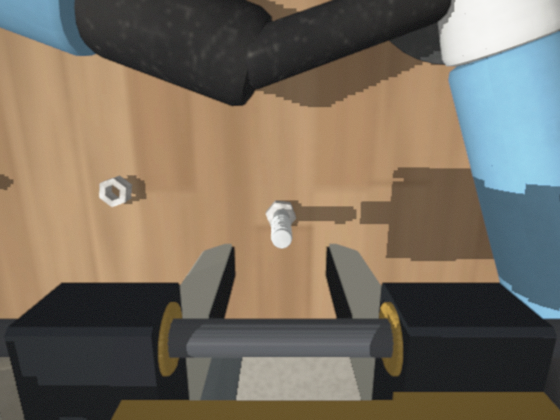

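```bash
python3 - <<'E'
from h import *
c=read_camera("wrist"); w=cloud(c)
for x0,x1,y0,y1 in [(.37,.5,-.34,-.25),(.37,.5,-.18,-.1),(.47,.53,-.32,-.1)]:
    m=(w[...,0]>x0)&(w[...,0]<x1)&(w[...,1]>y0)&(w[...,1]<y1)&(np.mgrid[:420,:560][0]<270); k=w[m]; print(len(k),k[:,2].max() if len(k) else 0, k[np.argmax(k[:,2])] if len(k) else 0)
E
```

```text
20669 0.11889233954380893 [ 0.4451296  -0.25058126  0.11889234]
15690 0.1196406192046024 [ 0.44568274 -0.17842011  0.11964062]
31376 0.07693863587686348 [ 0.5299433  -0.18592327  0.07693864]
```

Call:
arm_command --xyz '[[-0.1,-0.1,-1.5],[0,0,-1.5],[0,0,-1.5],[0,0,-1.2],[0,0,-0.4],[0,0,0]]' --turn '[[0,0,0],[0,0,0],[0,0,0],[0,0,0],[0,0,0],[0,0,0]]'

```text
t: 11.22
tool_pos: [0.4337, -0.2153, 0.2134]
orientation: [-3.141, 0.002, 0.001]
force: [0.2, 0.4, -0.1]
opening: 0.0453
```

Call:
arm_command --xyz '[[0,0,0],[0,0,0],[0,0,0],[0,0,0],[0,0,0],[0,0,0]]' --turn '[[0,0,0],[0,0,0],[0,0,0],[0,0,0],[0,0,0],[0,0,0]]' --gripper 0.5 --force 20

```text
t: 11.98
tool_pos: [0.4339, -0.2154, 0.2139]
orientation: [3.141, -0.002, 0.0]
force: [0.0, 0.6, 2.0]
opening: 0.0113
```

Call:
arm_command --xyz '[[0,0,0.5],[0,0,2],[0,0,3],[0,0,3],[0,0,3],[0,0,0.5],[0,0,0]]' --turn '[[0,0,0],[0,0,0],[0,0,0],[0,0,0],[0,0,0],[0,0,0],[0,0,0]]'

```text
t: 12.85
tool_pos: [0.4336, -0.2153, 0.3332]
orientation: [-3.141, 0.002, 0.0]
force: [-0.3, -0.9, -0.4]
opening: 0.0114
```

```bash
python3 - <<'E'
from h import *
state()
p=read_camera("wrist"); save(p,"w3"); find(p,"big_bolt_mid")
p=read_camera("side"); find(p,"big_bolt_mid")
p=read_camera("top"); w=cloud(p); knob(p)
hsv=cv2.cvtColor(p["frame"],cv2.COLOR_RGB2HSV)
m=(hsv[...,0]>=20)&(hsv[...,0]<=34)&(hsv[...,1]>140)&(np.hypot(w[...,0]-.47,w[...,1]-.25)<.05)
v,u=np.nonzero(cv2.morphologyEx(m.astype(np.uint8),cv2.MORPH_OPEN,np.ones((2,2)))); (x,y),sz,a=cv2.fitEllipse(cv2.convexHull(np.stack([u,v],1).astype(np.int32)))
print(x,y,sz,ray(p,x,y,.034), ray(p,x,y,.03))
E
```

```text
t 12.85 pos [ 0.4336 -0.2153  0.3332] yawy -1.572 z [-0.  0. -1.] F [-0.3 -0.9 -0.4] open 0.0114 q [-0.57 -0.14  1.89  0.    1.39  1.01]
big_bolt_mid 0.95 [262. 281.] 1908 med [ 0.438 -0.214  0.156] max z 0.184 top [ 0.441 -0.209  0.184]
big_bolt_mid 0.47 [298. 246.] 39 med [ 0.433 -0.222  0.123] max z 0.126 top [ 0.433 -0.222  0.123]
knob 154 [0.5384 0.2722] [0.04889133 0.01362568] dir 0.21565783
186.11572265625 225.0655059814453 (26.75693702697754, 28.41592788696289) [0.47094419 0.25432528 0.034     ] [0.47166257 0.25524717 0.03      ]
```

View pics/w3.png

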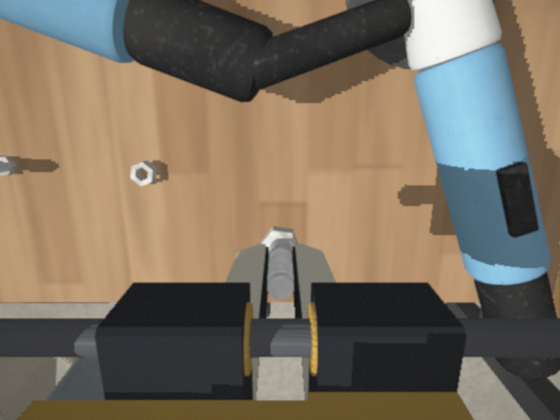

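The bolt is held upright between the pads (280,255). I'll carry it to above the yellow pot.

Call:
arm_command --xyz '[[0.3,2,0],[0.3,3.5,0],[0.3,4.2,0],[0.3,4.2,0],[0.35,4.2,0],[0.35,4.2,0],[0.35,4.2,0],[0.35,4.2,0],[0.35,4.2,0],[0.35,4.2,0],[0.35,4.2,0],[0.4,3.9,0]]' --turn '[[0,0,0.02],[0,0,0.02],[0,0,0.02],[0,0,0.02],[0,0,0.02],[0,0,0.02],[0,0,0.02],[0,0,0.02],[0,0,0.02],[0,0,0.02],[0,0,0.02],[0,0,0]]'

```text
t: 14.6
tool_pos: [0.474, 0.2581, 0.3329]
orientation: [3.122, 0.344, -0.002]
force: [0.1, -1.0, 0.4]
opening: 0.0114
```

Call:
arm_command --xyz '[[0,0,-1],[0,0,-2],[0,0,-2],[0,0,-0.5],[0,0,0],[0,0,0]]' --turn '[[0,0,0],[0,0,0],[0,0,0],[0,0,0],[0,0,0],[0,0,0]]'

```text
t: 15.35
tool_pos: [0.4747, 0.2566, 0.2797]
orientation: [-3.123, -0.343, -0.002]
force: [-0.8, -0.2, -0.3]
opening: 0.0118
```

```bash
python3 - <<'E'
from h import *
state()
p=read_camera("wrist"); q=read_camera("side"); find(p,"big_bolt_mid"); knob(p); knob(q)
f=lambda p,r0,r1,c0,c1: cv2.resize(p["frame"][r0:r1,c0:c1,::-1],(400,400),interpolation=cv2.INTER_CUBIC)
cv2.imwrite("pics/pre.png",np.hstack([f(p,0,420,70,490),f(q,105,205,250,350)]))
E
```

```text
t 15.35 pos [0.4747 0.2566 0.2797] yawy -1.352 z [ 0.001  0.001 -1.   ] F [-0.8 -0.2 -0.3] open 0.0118 q [ 0.4   0.06  1.79 -0.    1.28  1.75]
big_bolt_mid 0.61 [263. 281.] 1815 med [0.479 0.258 0.103] max z 0.121 top [0.476 0.257 0.119]
big_bolt_mid 0.41 [187. 274.] 18816 med [0.495 0.27  0.012] max z 0.097 top [0.483 0.27  0.096]
knob 2882 [0.5387 0.2748] [0.0498407  0.01393062] dir 0.23547989
knob 74 [0.5383 0.2717] [0.0493314  0.01620675] dir 0.28901917
```

View pics/pre.png

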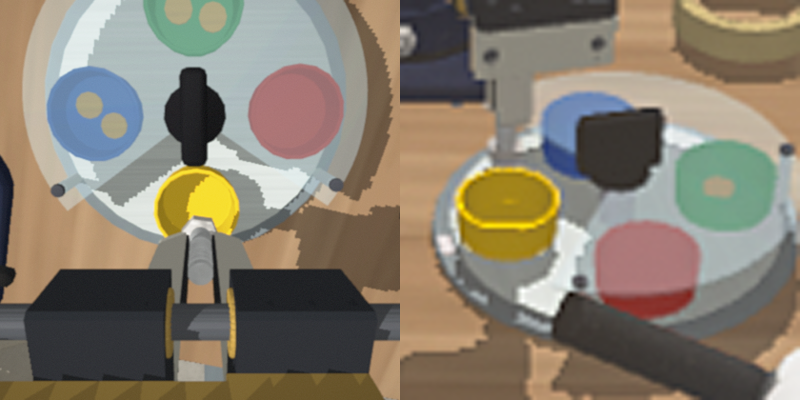

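The bolt's line runs into the yellow pot (pot at (197,207)). The cover's end screws at (57,190) and (336,185) sit evenly either side of it, so the carousel is close to 0. I'll lower the bolt.

Call:
arm_command --xyz '[[0,0,-1],[0,0,-1.5],[0,0,-1.2],[0,0,-0.9],[0,0,-0.5],[0,0,-0.2],[0,0,0]]' --turn '[[0,0,0],[0,0,0],[0,0,0],[0,0,0],[0,0,0],[0,0,0],[0,0,0]]'

```text
t: 16.38
tool_pos: [0.4745, 0.2568, 0.2261]
orientation: [-3.123, -0.343, -0.001]
force: [0.7, 0.4, -0.4]
opening: 0.0118
```

Call:
arm_command --xyz '[[0,0,-0.1],[0,0,-0.05],[0,0,0]]' --turn '[[0,0,0],[0,0,0],[0,0,0]]'

```text
t: 16.75
tool_pos: [0.4748, 0.2569, 0.2259]
orientation: [-3.122, -0.343, -0.003]
force: [-3.7, -1.5, 11.0]
opening: 0.0114
```

Contact at 11 N, at the expected height. I'll release slowly and back off.

Call:
arm_command --xyz '[[0,0,0],[0,0,0],[0,0,0],[0,0,0],[0,0,0]]' --turn '[[0,0,0],[0,0,0],[0,0,0],[0,0,0],[0,0,0]]' --gripper 3

```text
t: 17.38
tool_pos: [0.4742, 0.2567, 0.2241]
orientation: [3.123, 0.343, -0.0]
force: [0.2, -0.3, -0.3]
opening: 0.0299
```

Call:
arm_command --xyz '[[0,0,1],[0,0,2],[0,0,3],[0,0,3],[0,0,3],[0,0,3],[0,-3,0],[0,-4,0],[0,-4,0],[0,-4,0],[0,-4,0],[0,0,0]]' --turn '[[0,0,0],[0,0,0],[0,0,0],[0,0,0],[0,0,0],[0,0,0],[0,0,0],[0,0,0],[0,0,0],[0,0,0],[0,0,0],[0,0,0]]'

```text
t: 18.88
tool_pos: [0.4743, 0.0647, 0.3751]
orientation: [3.123, 0.338, 0.002]
force: [0.2, 0.2, 0.8]
opening: 0.0301
```

```bash
python3 - <<'E'
from h import *
state()
p=read_camera("top"); q=read_camera("side")
for x in (p,q): find(x,"big_bolt_mid"); knob(x)
for x in (p,q):
    k=cloud(x).reshape(-1,3); k=k[(np.hypot(k[:,0]-.474,k[:,1]-.257)<.02)&(k[:,2]>.045)]; print(k.mean(0),k.max(0))
f=lambda p,r0,r1,c0,c1: cv2.resize(p["frame"][r0:r1,c0:c1,::-1],(400,400),interpolation=cv2.INTER_CUBIC)
cv2.imwrite("pics/end.png",np.hstack([f(p,140,260,115,235),f(q,105,205,250,350)]))
E
```

```text
t 18.875 pos [0.4743 0.0647 0.3751] yawy -1.355 z [ 0.001 -0.    -1.   ] F [0.2 0.2 0.8] open 0.0301 q [ 0.03 -0.19  1.86 -0.    1.47  1.38]
knob 153 [0.5385 0.2726] [0.04974331 0.01403225] dir 0.21287036
knob 29 [0.5536 0.275 ] [0.01736753 0.01560074] dir 1.4478226<stdin>:6: RuntimeWarning: Mean of empty slice.
  ret = um.true_divide(
Traceback (most recent call last):
ValueError: zero-size array to reduction operation maximum which has no identity
```

```bash
python3 - <<'E'
from h import *
p=read_camera("top"); q=read_camera("side"); r=read_camera("wrist"); find(r,"big_bolt_mid")
f=lambda p,r0,r1,c0,c1: cv2.resize(p["frame"][r0:r1,c0:c1,::-1],(400,300),interpolation=cv2.INTER_CUBIC)
cv2.imwrite("pics/end.png",np.vstack([np.hstack([f(p,140,260,100,260),f(q,105,205,240,373)]),np.hstack([f(r,0,420,0,560),f(q,0,420,0,560)])]))
E
```

```text
big_bolt_mid 0.57 [145.  74.] 871 med [0.477 0.252 0.04 ] max z 0.067 top [0.475 0.255 0.065]
```

View pics/end.png

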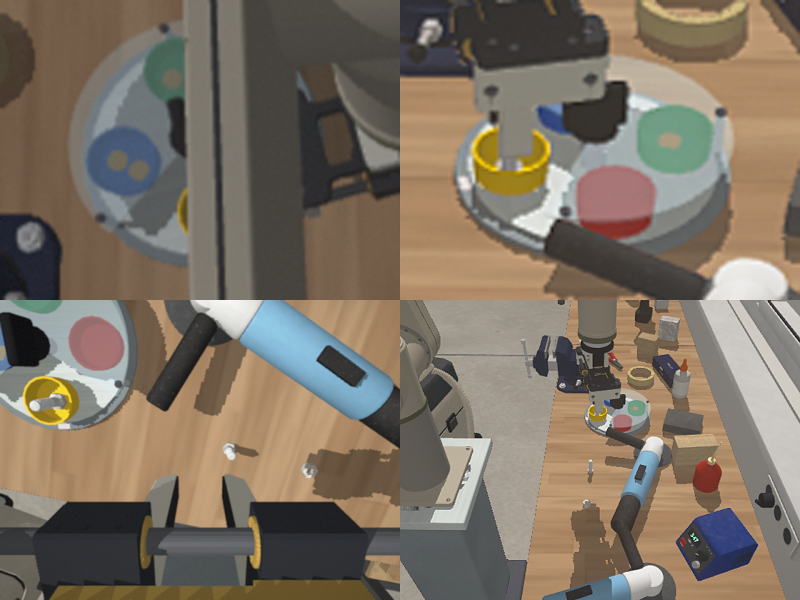

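```bash
python3 - <<'E'
from h import *
state(); print(robot.close_job())
E
```

```text
t 19.275 pos [0.4743 0.0675 0.3742] yawy -1.351 z [-0.  0. -1.] F [-0.5 -0.3  0.3] open 0.0302 q [ 0.03 -0.19  1.85  0.    1.47  1.38]
the job is handed in; nothing more can be done
None
```

The yellow pot is turned to the white mark and the big bolt stands in it, let go. I handed the job in at about 19.3 s of the 56 s allowed; it returned no verdict.

- **Carousel:** I pinched the knob and turned the carousel about 0.89 rad clockwise. At the end the knob pointed along 0.213 rad in the top view. The middle of the opening lies at about 0.22 rad, judged from the mark and the cover's end screws.
- **Spread in that angle:** the side camera's few-pixel readings after the turn ranged from 0.11 to 0.29 rad. Estimates of the mark's direction differed by about 0.1 rad between views. All are within the 0.2 rad tolerance.
- **Bolt:** I gripped it by the upper shank and lowered it until it touched the pot's floor at the expected height (11 N). The last wrist picture shows it standing in the pot. Its top is at (0.475, 0.255, 0.065) m, the height expected for standing on its head, and about 2 mm from the estimated pot centre. I did not measure its tilt separately.
- **Checks that failed:** the last top and side views were partly blocked by the arm, and the detector found no bolt in them, so the placement check rests on the wrist camera. The gripper is open and well clear, with no contact force.

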